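# Load the colour-coded sample wells

## Task

Load the sample station: put each of the red-, green- and blue-capped vials into the funnel-mouthed well of its own colour, foot first, so that it stands all the way down in the well, and set the small brown bottle upright inside the round black dish, flat on its floor. Leave the black-capped vial and the beaker where they stand.

Things in the scene. Friction and masses are not known exactly. Their poses are not given: they have to be found in the camera images.
- vial_red: loose standing sample vial with a red screw cap: clear glass body 14 mm across from 0 to 38 mm, cap 16 mm across from 38 to 48 mm, 15 g or so; origin at the centre of its underside, z up along its axis
- vial_green: loose standing sample vial with a green screw cap: clear glass body 14 mm across from 0 to 38 mm, cap 16 mm across from 38 to 48 mm, 15 g or so; origin at the centre of its underside, z up along its axis
- vial_blue: loose standing sample vial with a blue screw cap: clear glass body 14 mm across from 0 to 38 mm, cap 16 mm across from 38 to 48 mm, 15 g or so; origin at the centre of its underside, z up along its axis
- brown_bottle: loose small brown bottle with a black cap, standing: body 44 mm across, straight-sided up to about 60 mm, shoulder up to 73 mm, cap 25 mm across from 73 to 85 mm, 90 g or so; origin at the centre of its underside, z up along its axis
- well_red: red loading well, fixed to the bench: a dark round foot plate 58 mm across and 4 mm thick, on it a red tube with a well 21 mm across whose floor is 5 mm above the bench; from 24 mm up it widens as a funnel to a mouth 44 mm across inside (50 mm outside) at its rim, 42 mm above the bench. A vial lowered or let go into the funnel slides down into the well; seated, its cap stands just clear of the rim. Origin on the axis at the underside, z up
- well_green: green loading well, fixed to the bench: a dark round foot plate 58 mm across and 4 mm thick, on it a green tube with a well 21 mm across whose floor is 5 mm above the bench; from 24 mm up it widens as a funnel to a mouth 44 mm across inside (50 mm outside) at its rim, 42 mm above the bench. A vial lowered or let go into the funnel slides down into the well; seated, its cap stands just clear of the rim. Origin on the axis at the underside, z up
- well_blue: blue loading well, fixed to the bench: a dark round foot plate 58 mm across and 4 mm thick, on it a blue tube with a well 21 mm across whose floor is 5 mm above the bench; from 24 mm up it widens as a funnel to a mouth 44 mm across inside (50 mm outside) at its rim, 42 mm above the bench. A vial lowered or let go into the funnel slides down into the well; seated, its cap stands just clear of the rim. Origin on the axis at the underside, z up
- dish: round black dish fixed to the bench, 76 mm across outside, 64 mm inside, floor 4 mm and rim 10 mm above the bench; origin on the axis at the underside, z up
- vial_black: bystander: standing vial with a black cap, same size as the other vials, 14 mm across, 48 mm tall; origin at the centre of its underside; to be left alone
- beaker: bystander: empty small clear beaker, 51 mm across, 61 mm tall; origin at the centre of its underside; to be left alone
There are look-alikes about, which are no part of the job. What is shaped like the brown_bottle but turquoise is not meant.

How it is judged:
At the end, for the whole second after the job is handed in: Each coloured vial is in its own well, foot within 9 mm of the axis, under 11 mm above the bench, leaning under 0.3 rad; the bottle is in the dish, within 13 mm of its centre, underside under 8 mm above the bench, tilted under 0.1 rad; all four at rest (under 0.02 m/s) (horizontal distance between vial_red and well_red below 0.009 m and z of vial_red in the frame of well_red below 0.011 m and angle between each of vial_red, vial_green, vial_blue's own z axis and vertical below 0.3 rad and linear speed of each of vial_red, vial_green, vial_blue, brown_bottle below 0.02 m/s and horizontal distance between vial_green and well_green below 0.009 m and z of vial_green in the frame of well_green below 0.011 m and horizontal distance between vial_blue and well_blue below 0.009 m and z of vial_blue in the frame of well_blue below 0.011 m and horizontal distance between brown_bottle and dish below 0.013 m and z of brown_bottle in the frame of dish below 0.008 m and angle between brown_bottle's own z axis and vertical below 0.1 rad); the robot touches nothing.
It fails at once if the black-capped vial is shifted more than 30 mm or knocked over (distance of vial_black from where it was at the start of the episode above 0.03 m or angle between vial_black's own z axis and vertical above 0.6 rad).
It fails at once if the beaker is shifted more than 30 mm or knocked over (distance of beaker from where it was at the start of the episode above 0.03 m or angle between beaker's own z axis and vertical above 0.6 rad).
It also fails if it takes over 96 s, if anything falls off the work surface, if the arm or the gripper's body presses on something with over 40 N, if the wrist force passes 120 N, or if a joint passes its speed limit or range.

## Robot

A 6-joint arm with a two-finger parallel gripper is mounted at the origin on a cart in front of the work surface, level with it; the furniture and walls round the work are solid. World frame = base frame: x ahead of the robot, y to its left, z up, the work surface at z = 0. Lengths are in m, angles in rad, forces in N, time in s.
With the tool pointing down it reaches from about 0.275 to 0.875 m from the base axis. Payload 12.5 kg.
Tool frame: the origin (TCP) lies between the finger pads; the fingertips stand arm.finger_overhang ahead of it and the grasp point (between the pads) is the TCP (arm.finger_overhang is the distance from the TCP to the fingertips, in m); x points along the fingers, z is the direction in which the jaws open and shut, and the axes are right-handed (so a half turn about x gives the same grasp; the last joint's range is limited). The gripper opens to 85 mm and grips with 20 to 120 N. Pads are 22 mm wide; open, the fingers measure 114 mm over their backs; the gripper's body (76 mm by 85 mm) begins 54 mm behind the grasp point. The pads swing forward as they close: fully open they stand 13 mm farther back than shut.
Start: joints at [-1.332, 0.351, 1.652, -0, 1.139, -0.085], TCP at [0.175, -0.521, 0.25] pointing down, gripper open.
Joint ranges: [-2.75, 2.75], [-0.79, 2.1], [0.01, 2.65], [-1.57, 4.71], [0.07, 3.14], [-2.87, 2.87]. Speed limits (rad/s): [2.22, 2.22, 2.79, 3.14, 3.14, 3.14].

## Interface

Orientations are given as a rotation vector (axis times angle).
In Python, from rig import arm gives the robot as it stands.
- The arm moves only by the tool servo_tool, never from a script. Its arguments are lists of equal length, an entry for each row: "hand": the opening, from -1 (shut) to 1 (fully open), so that 0 is half open; "offset": the shift along the tool's x, y, z in units of 40 mm (1.0 is 40 mm), a list of three; "rot": the turn, a rotation vector about the tool's x, y, z in units of 6 degrees (1.0 is 6 degrees), a list of three. In form: {"hand": [hand, ...], "offset": [[dx, dy, dz], ...], "rot": [[rx, ry, rz], ...]}. A call has 1 to 10 rows; each row is the pose to reach, as a shift and turn from the pose commanded when the call began, along the tool's axes at that moment; what a row does not reach only later rows make up. A row lasts 1/12 s, in which the tool goes at most 41.7 mm and 7.16 degrees, less where a joint would pass 70% of its speed; a pose out of reach is approached as far as the arm can. A call with a gripper value outside its range is refused whole. The fingers move at their own pace and stop on an object; "newtons" is the grip in N (left out, the last holds). Time passes only in rows, so rows that repeat a pose let the fingers close. It gives the time, the measured TCP pose, the force and the opening at its end, in the units of the state.
- arm.state(): the state, without advancing time (a new reading comes with each control period).
- arm.get_image(name): name is "side" or "top" or "wrist"; returns a dict with "image" (480x640x3 uint8, red, green, blue), "fovy" (degrees; the focal length in pixels is half the picture's height over the tangent of half this angle, whatever the lens; pixels are square), "cx", "cy" (the principal point, pixels), "D" ([k1, k2, p1, p2, k3] as OpenCV has them; the pictures are not rectified), "xyz" and "orientation" of the camera in the world. Camera axes: x right, y up, looking along -z (the intrinsics and any distortion apply to the point x, -y, -z); pixel columns grow to the right and rows downward; lengths in m; the calibration is good to about 2 mm. A picture is of the moment at which its call begins. There is no depth.
- arm.finish_job(): hands the job in, once; it reports no verdict.
The state is a dict: "t": time; "joint_positions": joint angles; "joint_velocities": joint speeds; "joint_efforts": joint torques, N m; "tcp_pos": TCP position; "orientation": TCP orientation; "contact_force": force on the tool from outside, world axes, zero at the start; "wrist_torque": the same for the moment, N m; "opening": finger opening in m.
Only numpy, scipy, OpenCV 4.12 (cv2) and the standard library are available. Lean on these libraries where they do the work, as an engineer would, in place of code of your own. Each camera call takes 0.05 s, during which the arm holds its last target.

## Working session

There is one attempt and no reset: what is moved stays moved. The work goes in short steps, Python scripts to look and compute and a tool call to move; the robot and the scene stay as the last step left them, time stands still between calls to the robot, and variables do not carry over. Pictures are saved under pics/ and viewed, and the job is handed in when it is done.

Besides the shell and the picture viewer there is one more tool, called after "Emit:" by a JSON object that holds its "op" and its "data", one argument or row to a line. servo_tool: Moves the arm, as the interface text tells. Its arguments: {"type":"object","properties":{"hand":{"type":"array","items":{"type":"number"}},"offset":{"type":"array","items":{"type":"array","items":{"type":"number"}}},"rot":{"type":"array","items":{"type":"array","items":{"type":"number"}}},"newtons":{"type":"number"}},"required":["hand","offset","rot"]}

```bash
ls; mkdir -p pics; python3 - <<'E'
from rig import arm
import cv2
print(arm.state(), arm.finger_overhang)
for n in ["side","top","wrist"]:
    d=arm.get_image(n); im=d.pop("image"); print(n,d)
    cv2.imwrite(f"pics/{n}0.png",im[:,:,::-1])
E
```

```text
pics
{'t': 0.0, 'joint_positions': array([-1.33162762e+00,  3.51224165e-01,  1.65243589e+00, -7.88053050e-06,
        1.13910356e+00, -8.46077216e-02]), 'joint_velocities': array([ 6.32070186e-05,  1.75884209e-04,  3.32698102e-04, -5.60152601e-04,
       -1.08418417e-03, -1.18646905e-03]), 'joint_efforts': array([ 3.14995305e-04, -5.06100154e+01, -2.91404217e+01, -6.94006576e-05,
        4.56141337e-03, -1.31567896e-05]), 'tcp_pos': array([ 0.17492562, -0.52110904,  0.24976054]), 'orientation': array([ 0.96821343,  1.34607141, -0.96696036]), 'contact_force': array([-0.12436598,  0.72571437, -0.95770205]), 'wrist_torque': array([0.01778031, 0.00584652, 0.0066542 ]), 'opening': 0.08565213143865123} 0.019
side {'fovy': 53.769145773379506, 'cx': 326.021380896137, 'cy': 239.03331413828403, 'D': array([-0.03427738,  0.        ,  0.        ,  0.        ,  0.        ]), 'xyz': array([0.18400099, 0.9216651 , 0.45485181]), 'orientation': array([ 0.21933171, -1.60618931, -2.3757233 ])}
top {'fovy': 51.82130741625614, 'cx': 320.6042674574104, 'cy': 233.99910605664326, 'D': array([-0.0088652,  0.       ,  0.       ,  0.       ,  0.       ]), 'xyz': array([ 0.24167952, -0.05714127,  1.23507662]), 'orientation': array([ 0.15775382, -0.14523884, -1.58370819])}
wrist {'fovy': 59.992168946572875, 'cx': 320.6370689926995, 'cy': 240.733444805092, 'D': array([-0.06171094,  0.        ,  0.        ,  0.        ,  0.        ]), 'xyz': array([ 0.2410523 , -0.49865997,  0.37381556]), 'orientation': array([-0.24310716,  0.17796531, -1.23910197])}
```

View pics/top0.png

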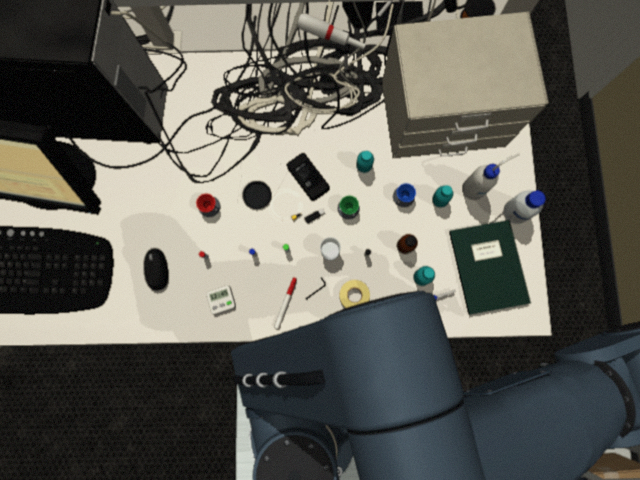

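View pics/side0.png

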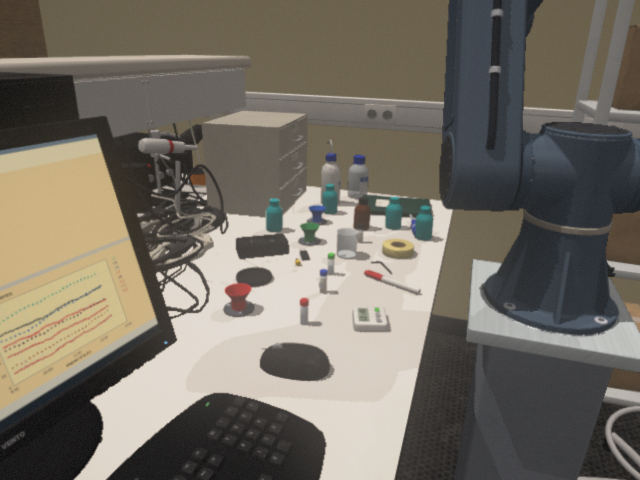

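View pics/wrist0.png

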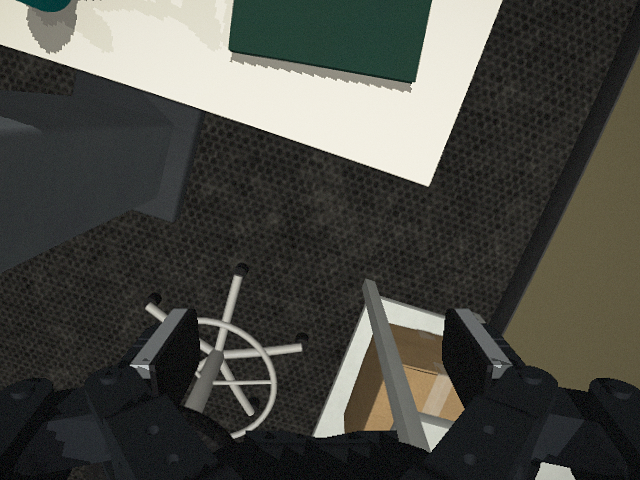

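Candidates in the top view:
- **Red vial:** cap (202,254). The marker cap (293,282) and red well (208,205) are also red.
- **Blue vial:** cap (253,251). The caps of the large bottles (491,171) and (537,199) and the blue well (405,194) are also blue.
- **Green vial:** cap (286,247). The green well is at (349,207).
- **Brown bottle:** (407,243). The turquoise look-alikes are at (365,160), (443,195) and (425,275).
- **Dish:** (257,194). The mouse (156,268) is also black.

I'll check these in a close crop and measure them.

```bash
cat > h.py <<'E'
import numpy as np, cv2
from scipy.spatial.transform import Rotation as R
def K(d):
    f=240/np.tan(np.radians(d["fovy"])/2); return np.array([[f,0,d["cx"]],[0,f,d["cy"]],[0,0,1]])
def ray(d,u,v):
    p=cv2.undistortPoints(np.array([[[u,v]]],float),K(d),d["D"])[0,0]
    return R.from_rotvec(d["orientation"]).apply([p[0],-p[1],-1])
def onplane(d,u,v,z):
    r=ray(d,u,v); return d["xyz"]+r*(z-d["xyz"][2])/r[2]
def proj(d,X):
    c=R.from_rotvec(d["orientation"]).inv().apply(np.array(X)-d["xyz"])
    return cv2.projectPoints(np.array([[c[0],-c[1],-c[2]]]),np.zeros(3),np.zeros(3),K(d),d["D"])[0].ravel()
def tri(d1,uv1,d2,uv2):
    a=d1["xyz"];b=d2["xyz"];r=ray(d1,*uv1);s=ray(d2,*uv2)
    k=np.linalg.lstsq(np.stack([r,-s],1),b-a,rcond=None)[0]
    P=a+k[0]*r;Q=b+k[1]*s
    return (P+Q)/2,np.linalg.norm(P-Q)
def blobs(im,cond,roi,minA=6):
    h=cv2.cvtColor(im,cv2.COLOR_RGB2HSV).astype(int); m=cond(h[...,0],h[...,1],h[...,2]).astype(np.uint8)
    x0,y0,x1,y1=roi; mm=np.zeros_like(m); mm[y0:y1,x0:x1]=m[y0:y1,x0:x1]
    n,l,s,c=cv2.connectedComponentsWithStats(mm)
    return [(s[i].tolist(),c[i].round(2).tolist()) for i in range(1,n) if s[i][4]>=minA]
RED=lambda h,s,v:((h<8)|(h>172))&(s>140)&(v>60)
GREEN=lambda h,s,v:(h>45)&(h<80)&(s>110)&(v>50)
BLUE=lambda h,s,v:(h>105)&(h<128)&(s>130)&(v>50)
BROWN=lambda h,s,v:((h<12)|(h>170))&(s>80)&(v<90)
DARK=lambda h,s,v:(v<60)
E
python3 - <<'E'
from rig import arm
from h import *
d=arm.get_image("top");s=arm.get_image("side")
im=d["image"]; cv2.imwrite("pics/crop1.png",cv2.resize(im[140:300,180:440,::-1],None,fx=3,fy=3,interpolation=cv2.INTER_CUBIC))
cv2.imwrite("pics/crop2.png",cv2.resize(s["image"][160:340,210:450,::-1],None,fx=3,fy=3,interpolation=cv2.INTER_CUBIC))
for n,c in [("R",RED),("G",GREEN),("B",BLUE),("BR",BROWN),("DK",DARK)]:
    print(n,"top"); [print("  ",*b) for b in blobs(im,c,(180,140,440,300))]
    print(n,"side"); [print("  ",*b) for b in blobs(s["image"],c,(210,180,450,340))]
E
```

```text
R top
   [197, 194, 18, 19, 279] [205.63, 202.9]
   [199, 252, 6, 5, 23] [201.57, 253.91]
   [287, 278, 9, 17, 71] [291.48, 286.21]
R side
   [366, 271, 15, 7, 35] [373.77, 273.97]
   [235, 284, 15, 11, 115] [242.62, 288.6]
   [301, 299, 6, 3, 11] [303.45, 299.91]
G top
   [340, 196, 19, 19, 259] [348.87, 205.05]
   [283, 244, 6, 6, 26] [285.65, 246.65]
G side
   [329, 253, 5, 3, 11] [330.73, 254.18]
   [375, 308, 3, 3, 6] [376.17, 309.17]
B top
   [397, 184, 18, 19, 271] [405.65, 192.86]
   [250, 249, 5, 5, 20] [251.95, 251.25]
   [434, 296, 3, 4, 9] [434.89, 297.33]
B side
   [313, 207, 12, 3, 28] [319.11, 207.86]
BR top
   [203, 200, 7, 7, 31] [205.65, 202.94]
   [206, 208, 9, 5, 9] [210.0, 210.78]
   [398, 235, 19, 18, 145] [405.23, 244.26]
BR side
   [362, 208, 7, 5, 14] [365.57, 210.0]
   [356, 211, 3, 5, 8] [357.12, 212.75]
DK top
   [232, 140, 27, 28, 68] [248.99, 150.09]
   [287, 154, 42, 46, 974] [307.74, 176.6]
   [357, 163, 15, 9, 71] [363.32, 167.87]
   [180, 164, 17, 18, 53] [187.7, 173.15]
   [243, 182, 28, 27, 601] [256.73, 194.88]
   [433, 195, 7, 12, 55] [435.95, 201.04]
   [396, 200, 18, 7, 62] [403.68, 203.44]
   [345, 202, 8, 6, 30] [348.37, 204.37]
   [203, 206, 16, 11, 71] [211.48, 212.41]
   [342, 211, 16, 8, 55] [348.58, 215.36]
   [305, 212, 15, 11, 80] [312.2, 216.69]
   [397, 235, 20, 19, 253] [406.94, 244.18]
   [366, 250, 4, 5, 17] [367.41, 252.12]
   [414, 275, 11, 10, 39] [417.9, 280.64]
   [378, 291, 57, 9, 148] [411.08, 295.26]
DK side
   [213, 180, 9, 20, 28] [217.36, 188.46]
   [440, 180, 10, 24, 178] [444.54, 189.12]
   [447, 201, 3, 7, 10] [448.4, 204.4]
```

View pics/crop1.png

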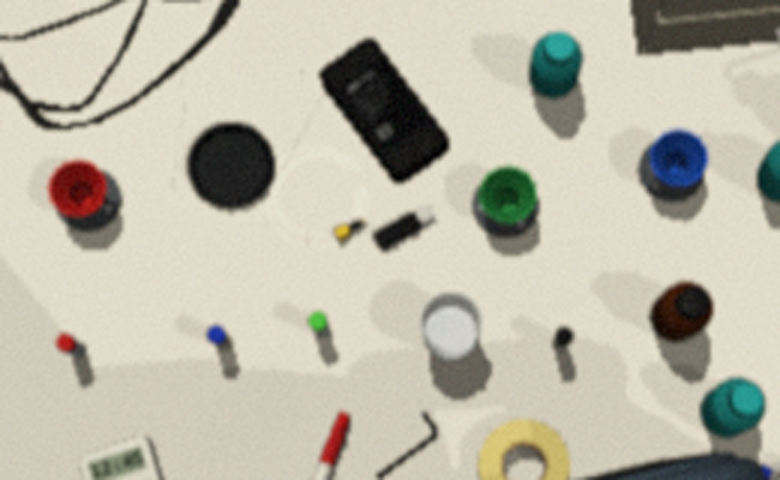

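View pics/crop2.png

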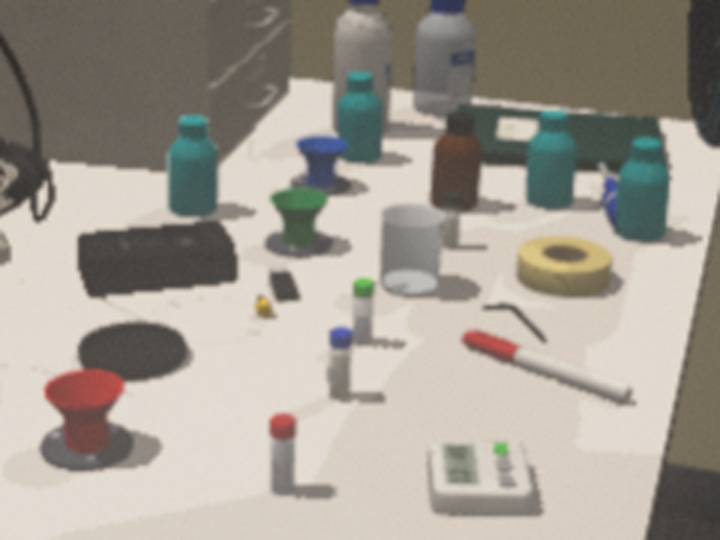

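Crops confirm it: the red, blue and green capped vials are at crop px (66,343), (217,335) and (318,321). The brown bottle with its black cap is at (682,310), the dish at (231,166), and the wells at (80,190), (508,196) and (677,158). The black vial is at (563,337) and the beaker at (451,328).

```bash
python3 - <<'E'
from rig import arm
from h import *
d=arm.get_image("top");s=arm.get_image("side")
P=lambda n,u,v,z,ok=None:print(n,onplane(d,u,v,z).round(4), )
bx=lambda b:(b[0]+(b[2]-1)/2,b[1]+(b[3]-1)/2)
P("vred",201.57,253.91,.046);P("vblue",251.95,251.25,.046);P("vgreen",285.65,246.65,.046)
P("wred",*bx([197,194,18,19]),.042);P("wgreen",*bx([340,196,19,19]),.042);P("wblue",*bx([397,184,18,19]),.042)
P("dish",*bx([243,182,28,27]),.008);P("brown",411,240,.085);P("black",367.4,252.1,.046);P("beaker",330.2,248.5,.058)
P("turq365",366,155,.085);P("turq443",446,191,.085);P("turq425",428,271,.085)
# side pairs (crop2/3+(210,160))
c=lambda x,y:(210+x/3-.33,160+y/3-.33)
for n,a,b in [("vred",(201.57,253.91),c(282,427)),("vblue",(251.95,251.25),c(341,338)),("vgreen",(285.65,246.65),c(363,287)),("wred",(205.5,203),c(86,388)),("wgreen",(349,205),c(299,202)),("brown",(411,240),c(460,120))]:
    print(n,tri(d,a,s,b))
E
```

```text
vred [0.4296 0.2416 0.046 ]
vblue [0.4338 0.1185 0.046 ]
vgreen [0.4437 0.0362 0.046 ]
wred [0.5587 0.2365 0.042 ]
wgreen [ 0.5464 -0.1216  0.042 ]
wblue [ 0.5745 -0.2635  0.042 ]
dish [0.5863 0.1138 0.008 ]
brown [ 0.4473 -0.2632  0.085 ]
black [ 0.4264 -0.1627  0.046 ]
beaker [ 0.4351 -0.0723  0.058 ]
turq365 [ 0.6606 -0.1644  0.085 ]
turq443 [ 0.5656 -0.3537  0.085 ]
turq425 [ 0.3731 -0.299   0.085 ]
vred (array([0.42954615, 0.24218136, 0.04314031]), np.float64(0.0009774442042892583))
vblue (array([0.43350823, 0.1187538 , 0.04310542]), np.float64(0.001604669898637284))
vgreen (array([0.44340634, 0.03624536, 0.04368163]), np.float64(0.001294042275491953))
wred (array([0.55838698, 0.23634019, 0.04210521]), np.float64(0.0005245209357913047))
wgreen (array([ 0.546848  , -0.12184698,  0.03857765]), np.float64(0.0008296952922353193))
brown (array([ 0.44671265, -0.26432801,  0.0800749 ]), np.float64(0.002993788537839175))
```

```bash
cat >> h.py <<'E'
def goto(st,X,zdir=None):
    """offset units & rot units from the pose st to X with tool down, jaw axis zdir (horizontal)"""
    M=R.from_rotvec(st["orientation"]); off=M.inv().apply(np.array(X)-st["tcp_pos"])/0.04
    rot=None
    if zdir is not None:
        z=np.array([*zdir,0.]);z/=np.linalg.norm(z);best=None
        for q in (z,-z):
            x=np.array([0,0,-1.]);T=R.from_matrix(np.stack([x,np.cross(q,x),q],1))
            rv=(M.inv()*T).as_rotvec()
            if best is None or np.linalg.norm(rv)<np.linalg.norm(best): best=rv
        rot=np.degrees(best)/6
    return off.round(2),None if rot is None else rot.round(2)
E
python3 - <<'E'
from rig import arm
from h import *
st=arm.state();print(R.from_rotvec(st["orientation"]).as_matrix().round(3))
print(goto(st,[.447,-.2635,.2],(-.1,1)))
print(goto(st,[.447,-.2635,.2],(0,1)))
E
```

```text
[[-0.     0.948  0.318]
 [ 0.     0.318 -0.948]
 [-1.     0.    -0.   ]]
(array([ 1.26,  8.5 , -3.95]), array([ 2.14, -0.  ,  0.  ]))
(array([ 1.26,  8.5 , -3.95]), array([ 3.09, -0.  ,  0.  ]))
```

Emit:
{"op": "servo_tool", "data": {
  "hand": [1,1,1,1,1,1,1,1,1,1],
  "offset": [
    [1.25,8.5,-3.95],
    [1.25,8.5,-3.95],
    [1.25,8.5,-3.95],
    [1.25,8.5,-3.95],
    [1.25,8.5,-3.95],
    [1.25,8.5,-3.95],
    [1.25,8.5,-3.95],
    [1.25,8.5,-3.95],
    [1.25,8.5,-3.95],
    [1.25,8.5,-3.95]
  ],
  "rot": [
    [3.09,0,0],
    [3.09,0,0],
    [3.09,0,0],
    [3.09,0,0],
    [3.09,0,0],
    [3.09,0,0],
    [3.09,0,0],
    [3.09,0,0],
    [3.09,0,0],
    [3.09,0,0]
  ]
}}

```text
t: 1.18
tcp_pos: [0.4499, -0.2596, 0.1996]
orientation: [1.207, 1.212, -1.206]
contact_force: [-1.2, -0.1, 0.4]
opening: 0.0856
```

```bash
python3 - <<'E'
from rig import arm
from h import *
st=arm.state();print(st["tcp_pos"],R.from_rotvec(st["orientation"]).as_matrix().round(3))
d=arm.get_image("wrist");cv2.imwrite("pics/w1.png",d["image"][:,:,::-1])
t=arm.get_image("top");cv2.imwrite("pics/t1.png",t["image"][:,:,::-1])
print(proj(d,[.447,-.2635,.085]),proj(d,[.447,-.2635,0]),d["xyz"])
E
```

```text
[ 0.4498973  -0.25963801  0.19958349] [[ 0.     1.     0.004]
 [ 0.001  0.004 -1.   ]
 [-1.     0.    -0.001]]
[328.02721144 246.16200676] [326.44612917 215.06382667] [ 0.51964194 -0.25943585  0.32358563]
```

View pics/w1.png

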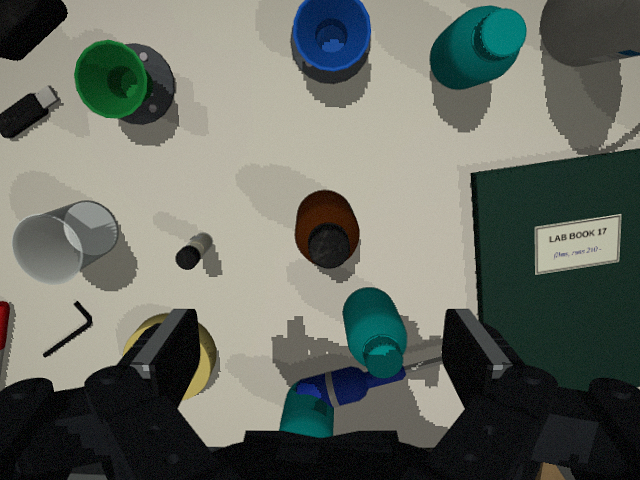

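View pics/t1.png

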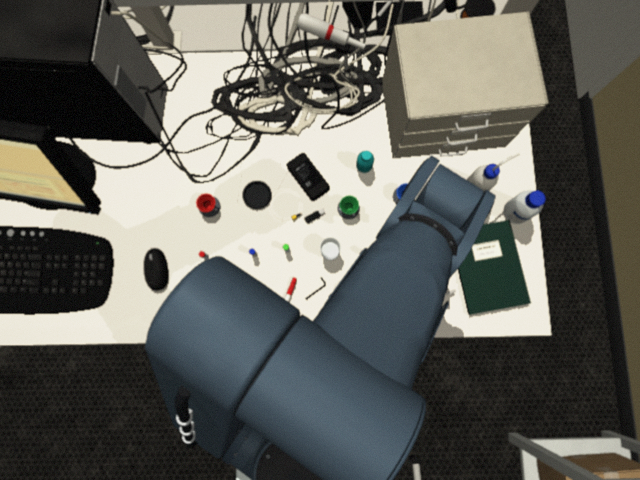

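```bash
python3 - <<'E'
from rig import arm
from h import *
st=arm.state();print(st["t"],st["tcp_pos"],st["joint_velocities"].round(3))
print(goto(st,[.447,-.2635,.045],(0,1)))
E
```

```text
1.2833 [ 0.44799302 -0.26207783  0.19995006] [-0.063 -0.015  0.008 -0.009  0.004 -0.032]
(array([ 3.87, -0.02,  0.04]), array([ 0.03, -0.  ,  0.  ]))
```

Emit:
{"op": "servo_tool", "data": {
  "hand": [1,1,1,1,1,1,1,-0.5,-0.5,-0.5],
  "offset": [
    [0.9,0,0],
    [1.8,0,0],
    [2.7,0,0],
    [3.4,0,0],
    [3.85,0,0],
    [3.85,0,0],
    [3.85,0,0],
    [3.85,0,0],
    [3.85,0,0],
    [3.85,0,0]
  ],
  "rot": [
    [0,0,0],
    [0,0,0],
    [0,0,0],
    [0,0,0],
    [0,0,0],
    [0,0,0],
    [0,0,0],
    [0,0,0],
    [0,0,0],
    [0,0,0]
  ],
  "newtons": 40
}}

```text
t: 2.12
tcp_pos: [0.4475, -0.264, 0.0477]
orientation: [1.209, 1.207, -1.208]
contact_force: [0.5, 0.1, -0.0]
opening: 0.0516
```

Emit:
{"op": "servo_tool", "data": {
  "hand": [-0.5,-0.5,-0.5,-0.5,-0.5,-0.5],
  "offset": [
    [0,0,0],
    [0,0,0],
    [0,0,0],
    [0,0,0],
    [0,0,0],
    [0,0,0]
  ],
  "rot": [
    [0,0,0],
    [0,0,0],
    [0,0,0],
    [0,0,0],
    [0,0,0],
    [0,0,0]
  ]
}}

```text
t: 2.62
tcp_pos: [0.4476, -0.2638, 0.0477]
orientation: [1.209, 1.207, -1.208]
contact_force: [-1.8, 0.5, 11.0]
opening: 0.0423
```

Emit:
{"op": "servo_tool", "data": {
  "hand": [-0.5,-0.5,-0.5,-0.5,-0.5,-0.5,-0.5,-0.5,-0.5,-0.5],
  "offset": [
    [-0.3,0,0],
    [-1,0,0],
    [-1.8,0,0],
    [-2.4,0.1,-0.2],
    [-2.5,0.4,-1.0],
    [-2.5,0.7,-1.8],
    [-2.5,1.0,-2.7],
    [-2.5,1.35,-3.6],
    [-2.5,1.7,-4.5],
    [-2.5,2.0,-5.4]
  ],
  "rot": [
    [0,0,0],
    [0,0,0],
    [0,0,0],
    [0,0,0],
    [0,0,0],
    [0,0,0],
    [0,0,0],
    [0,0,0],
    [0,0,0],
    [0,0,0]
  ]
}}

```text
t: 3.45
tcp_pos: [0.5276, -0.0455, 0.1475]
orientation: [1.209, 1.208, -1.208]
contact_force: [0.7, -0.6, -2.3]
opening: 0.0422
```

Emit:
{"op": "servo_tool", "data": {
  "hand": [-0.5,-0.5,-0.5,-0.5,-0.5,-0.5,-0.5,-0.5,-0.5,-0.5],
  "offset": [
    [0,0.35,-0.9],
    [0,0.65,-1.7],
    [0,0.95,-2.5],
    [0,1.2,-3.2],
    [0,1.38,-3.7],
    [0,1.47,-4.0],
    [0,1.47,-4.02],
    [0,1.47,-4.02],
    [0,1.47,-4.02],
    [0,1.47,-4.02]
  ],
  "rot": [
    [0,0,0],
    [0,0,0],
    [0,0,0],
    [0,0,0],
    [0,0,0],
    [0,0,0],
    [0,0,0],
    [0,0,0],
    [0,0,0],
    [0,0,0]
  ]
}}

```text
t: 4.28
tcp_pos: [0.5855, 0.1122, 0.1464]
orientation: [1.21, 1.209, -1.21]
contact_force: [-0.3, 1.3, -1.2]
opening: 0.0421
```

```bash
python3 - <<'E'
from rig import arm
from h import *
d=arm.get_image("wrist");cv2.imwrite("pics/w2.png",d["image"][:,:,::-1])
s=arm.get_image("side");cv2.imwrite("pics/s2.png",s["image"][:,:,::-1])
st=arm.state();print(st["tcp_pos"],st["opening"],R.from_rotvec(st["orientation"]).as_matrix().round(3), goto(st,[.5863,.1138,.15]))
E
```

```text
[0.58567432 0.11240733 0.14644754] 0.04202140583330477 [[-0.     1.    -0.001]
 [-0.    -0.001 -1.   ]
 [-1.    -0.     0.   ]] (array([-0.09,  0.02, -0.03]), None)
```

View pics/w2.png

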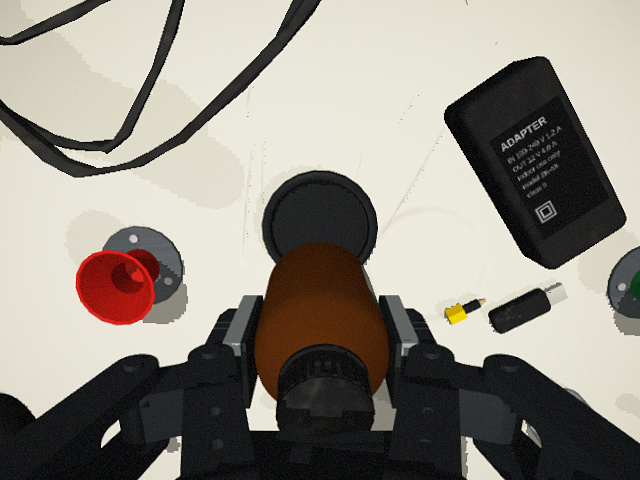

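View pics/s2.png

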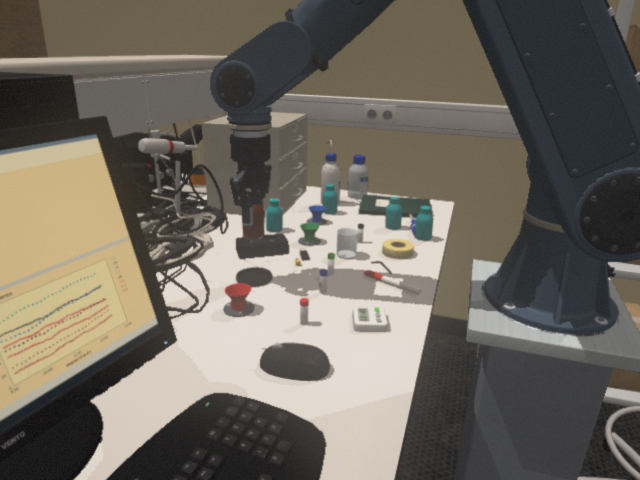

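Wrist view: the bottle is gripped upright, the dish centre is near (320,227), and the red well rim is near (115,287). I'll measure both from this view.

```bash
python3 - <<'E'
from rig import arm
from h import *
d=arm.get_image("wrist")
im=d["image"]
print("dish",onplane(d,320,228,.01),proj(d,[.5863,.1138,.01]))
# left-most/right-most edges on dish rim
for v in (215,225,235):
    g=im[v,:,:].max(1).astype(int); xs=np.where(g[240:420]<95)[0]+240; print(v,xs.min(),xs.max())
g=im[150:240,320].max(1).astype(int);print("top",150+np.where(g<95)[0].min())
print(proj(d,[.5863+.038,.1138,.01]),proj(d,[.5863,.1138+.038,.01]),proj(d,[.5863,.1138-.038,.01]))
b=blobs(im,RED,(50,200,200,340),100);print(b,onplane(d,115.5,287.5,.042))
E
```

```text
dish [0.58833558 0.1132685  0.01      ] [319.18785452 231.04493602]
215 264 376
225 263 377
235 263 376
top 171
[318.99841471 172.13491545] [260.63120746 231.16385641] [377.78266235 230.94974924]
[([76, 249, 84, 76, 5041], [118.12, 284.94])] [0.5599705  0.23637404 0.042     ]
```

Emit:
{"op": "servo_tool", "data": {
  "hand": [-0.5,-0.5,-0.5,-0.5,-0.5,-0.5,-0.5],
  "offset": [
    [0.6,0.03,0],
    [1.3,0.03,0],
    [1.9,0.03,0],
    [2.2,0.03,0],
    [2.32,0.03,0],
    [2.32,0.03,0],
    [2.32,0.03,0]
  ],
  "rot": [
    [0,0,0],
    [0,0,0],
    [0,0,0],
    [0,0,0],
    [0,0,0],
    [0,0,0],
    [0,0,0]
  ]
}}

```text
t: 5.02
tcp_pos: [0.5876, 0.1133, 0.0544]
orientation: [1.21, 1.208, -1.208]
contact_force: [-0.3, -0.1, -1.7]
opening: 0.0424
```

Emit:
{"op": "servo_tool", "data": {
  "hand": [-0.5,-0.5,-0.5,0.3,0.4,0.5,0.6,0.6,0.6],
  "offset": [
    [0.05,0,0],
    [0.06,0,0],
    [0.06,0,0],
    [0.06,0,0],
    [0.06,0,0],
    [0.06,0,0],
    [0.06,0,0],
    [0.06,0,0],
    [0.06,0,0]
  ],
  "rot": [
    [0,0,0],
    [0,0,0],
    [0,0,0],
    [0,0,0],
    [0,0,0],
    [0,0,0],
    [0,0,0],
    [0,0,0],
    [0,0,0]
  ]
}}

```text
t: 5.77
tcp_pos: [0.587, 0.1134, 0.0511]
orientation: [1.209, 1.209, -1.209]
contact_force: [-0.1, 0.6, 0.1]
opening: 0.0686
```

Emit:
{"op": "servo_tool", "data": {
  "hand": [0.6,0.6,0.6,0.6,0.6,0.6],
  "offset": [
    [-0.4,0,0],
    [-1.2,0,0],
    [-2,0,0],
    [-2.8,0,0],
    [-2.8,0,0],
    [-2.8,0,0]
  ],
  "rot": [
    [0,0,0],
    [0,0,0],
    [0,0,0],
    [0,0,0],
    [0,0,0],
    [0,0,0]
  ]
}}

```text
t: 6.27
tcp_pos: [0.5878, 0.1135, 0.1648]
orientation: [1.211, 1.207, -1.206]
contact_force: [-0.3, 0.5, -0.6]
opening: 0.0682
```

```bash
python3 - <<'E'
from rig import arm
from h import *
d=arm.get_image("wrist");cv2.imwrite("pics/w3.png",d["image"][:,:,::-1])
st=arm.state();print(st["tcp_pos"],st["opening"])
print("next", goto(st,[.4296,.2418,.16]), proj(d,[.4296,.2418,.048]))
print("dish",proj(d,[.587,.1133,.004]),"cap",proj(d,[.587,.1133,.089]))
E
```

```text
[0.58695157 0.11339765 0.16323214] 0.06879357115385372
next (array([ 0.08, -3.93, -3.21]), None) [145.58732945 449.59881295]
dish [321.73673731 224.88884877] cap [321.89498291 264.7760813 ]
```

View pics/w3.png

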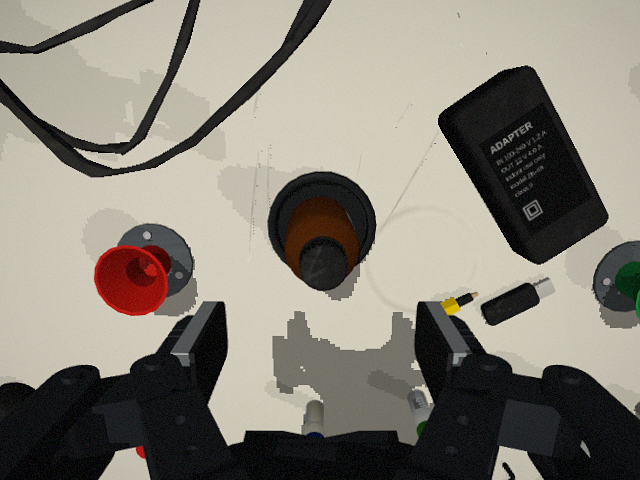

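Brown bottle now stands in the dish, with its cap at (323,264) against a predicted (322,265). Next is the red vial.

Emit:
{"op": "servo_tool", "data": {
  "hand": [0.3,0.3,0.3,0.3,0.3,0.3,0.3,0.3,0.3,0.3],
  "offset": [
    [0,-0.7,-0.6],
    [0,-1.4,-1.15],
    [0,-2.1,-1.7],
    [0,-2.8,-2.3],
    [0,-3.4,-2.8],
    [0,-3.8,-3.1],
    [0,-3.93,-3.21],
    [0,-3.93,-3.21],
    [0,-3.93,-3.21],
    [0,-3.93,-3.21]
  ],
  "rot": [
    [0,0,0],
    [0,0,0],
    [0,0,0],
    [0,0,0],
    [0,0,0],
    [0,0,0],
    [0,0,0],
    [0,0,0],
    [0,0,0],
    [0,0,0]
  ]
}}

```text
t: 7.15
tcp_pos: [0.4306, 0.2411, 0.1627]
orientation: [1.209, 1.209, -1.21]
contact_force: [0.3, -0.7, 0.4]
opening: 0.0558
```

```bash
python3 - <<'E'
from rig import arm
from h import *
d=arm.get_image("wrist");cv2.imwrite("pics/w4.png",d["image"][:,:,::-1])
st=arm.state();print(st["tcp_pos"],st["opening"],proj(d,[.4296,.2418,.048]))
for b in blobs(d["image"],RED,(0,0,640,480),60): print(b)
E
```

```text
[0.43058524 0.24110557 0.16279319] 0.0555972617196184 [320.26166979 242.86813525]
([284, 0, 91, 57, 3870], [329.54, 25.19])
([308, 229, 26, 28, 559], [320.38, 242.74])
([580, 301, 43, 56, 1012], [602.02, 328.64])
```

View pics/w4.png

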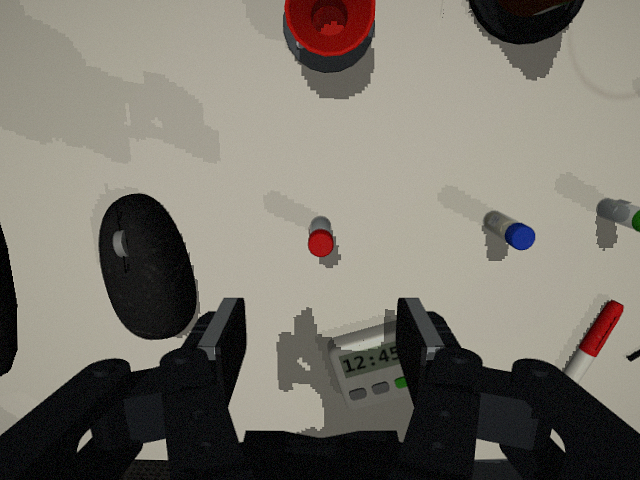

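Emit:
{"op": "servo_tool", "data": {
  "hand": [0.3,0.3,0.3,0.3,0.3,0.3,-0.9,-0.9,-0.9,-0.9],
  "offset": [
    [0.8,0,0],
    [1.6,0,0],
    [2.4,0,0],
    [2.9,0,0],
    [3.05,0,0],
    [3.05,0,0],
    [3.05,0,0],
    [3.05,0,0],
    [3.05,0,0],
    [3.05,0,0]
  ],
  "rot": [
    [0,0,0],
    [0,0,0],
    [0,0,0],
    [0,0,0],
    [0,0,0],
    [0,0,0],
    [0,0,0],
    [0,0,0],
    [0,0,0],
    [0,0,0]
  ],
  "newtons": 25
}}

```text
t: 8.03
tcp_pos: [0.4304, 0.242, 0.0422]
orientation: [1.21, 1.209, -1.207]
contact_force: [0.2, -1.1, 5.4]
opening: 0.0142
```

Emit:
{"op": "servo_tool", "data": {
  "hand": [-0.9,-0.9,-0.9,-0.9],
  "offset": [
    [0,0,0],
    [0,0,0],
    [0,0,0],
    [0,0,0]
  ],
  "rot": [
    [0,0,0],
    [0,0,0],
    [0,0,0],
    [0,0,0]
  ]
}}

```text
t: 8.37
tcp_pos: [0.4305, 0.242, 0.0422]
orientation: [1.21, 1.208, -1.207]
contact_force: [-0.1, -1.4, 7.1]
opening: 0.0145
```

Emit:
{"op": "servo_tool", "data": {
  "hand": [-0.9,-0.9,-0.9,-0.9,-0.9,-0.9,-0.9,-0.9,-0.9,-0.9],
  "offset": [
    [-0.4,0,0],
    [-1.2,0,0],
    [-2.0,0,0],
    [-2,0.6,0.04],
    [-2,1.4,0.08],
    [-2,2.2,0.14],
    [-2,2.9,0.14],
    [-2,3.23,0.14],
    [-2,3.23,0.14],
    [-2,3.23,0.14]
  ],
  "rot": [
    [0,0,0],
    [0,0,0],
    [0,0,0],
    [0,0,0],
    [0,0,0],
    [0,0,0],
    [0,0,0],
    [0,0,0],
    [0,0,0],
    [0,0,0]
  ]
}}

```text
t: 9.2
tcp_pos: [0.5587, 0.236, 0.121]
orientation: [1.209, 1.209, -1.21]
contact_force: [-1.8, -0.1, -1.2]
opening: 0.014
```

```bash
python3 - <<'E'
from rig import arm
from h import *
d=arm.get_image("wrist");cv2.imwrite("pics/w5.png",d["image"][:,:,::-1])
st=arm.state();print(st["tcp_pos"],st["opening"])
x,y,z=st["tcp_pos"]
print(goto(st,[.5595,.2365,.066]),proj(d,[.5595,.2365,.042]),"foot expected",proj(d,[x,y,z-.042]))
E
```

```text
[0.55804481 0.23615365 0.12102077] 0.014392238840225497
(array([ 1.38,  0.04, -0.01]), None) [320.54899641 259.23759923] foot expected [321.24200735 290.08538958]
```

View pics/w5.png

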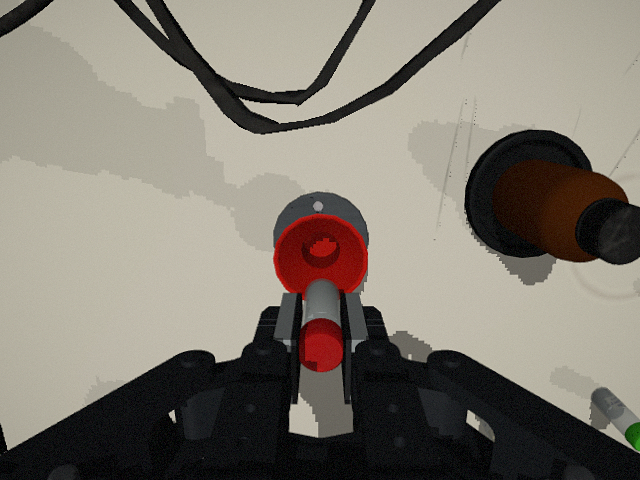

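Emit:
{"op": "servo_tool", "data": {
  "hand": [-0.9,-0.9,-0.9,-0.9,-0.9,-0.9,-0.4,-0.3,-0.3,-0.3],
  "offset": [
    [0.4,0.03,0],
    [0.9,0.03,0],
    [1.3,0.03,0],
    [1.4,0.03,0],
    [1.4,0.03,0],
    [1.4,0.03,0],
    [1.4,0.03,0],
    [1.4,0.03,0],
    [1.4,0.03,0],
    [1.4,0.03,0]
  ],
  "rot": [
    [0,0,0],
    [0,0,0],
    [0,0,0],
    [0,0,0],
    [0,0,0],
    [0,0,0],
    [0,0,0],
    [0,0,0],
    [0,0,0],
    [0,0,0]
  ]
}}

```text
t: 10.08
tcp_pos: [0.5603, 0.2363, 0.0656]
orientation: [1.21, 1.209, -1.208]
contact_force: [-0.0, -0.4, 0.3]
opening: 0.0303
```

Emit:
{"op": "servo_tool", "data": {
  "hand": [0,0,0,0,0.1,0.2,0.3,0.3],
  "offset": [
    [-0.2,0,0],
    [-0.8,0,0],
    [-1.6,0,0],
    [-2.4,0,0],
    [-2.4,0,0],
    [-2.4,0,0],
    [-2.4,0,0],
    [-2.4,0,0]
  ],
  "rot": [
    [0,0,0],
    [0,0,0],
    [0,0,0],
    [0,0,0],
    [0,0,0],
    [0,0,0],
    [0,0,0],
    [0,0,0]
  ]
}}

```text
t: 10.75
tcp_pos: [0.5596, 0.236, 0.1602]
orientation: [1.208, 1.21, -1.211]
contact_force: [-0.0, -0.4, -0.7]
opening: 0.0553
```

```bash
python3 - <<'E'
from rig import arm
from h import *
d=arm.get_image("wrist");cv2.imwrite("pics/w6.png",d["image"][:,:,::-1])
st=arm.state();print(st["tcp_pos"],st["opening"])
print(goto(st,[.4338,.1185,.162]),proj(d,[.56,.2365,.053]))
E
```

```text
[0.55961485 0.23600085 0.16001555] 0.05555397027510686
(array([-0.04, -3.15,  2.94]), None) [320.4172014  244.10655063]
```

View pics/w6.png

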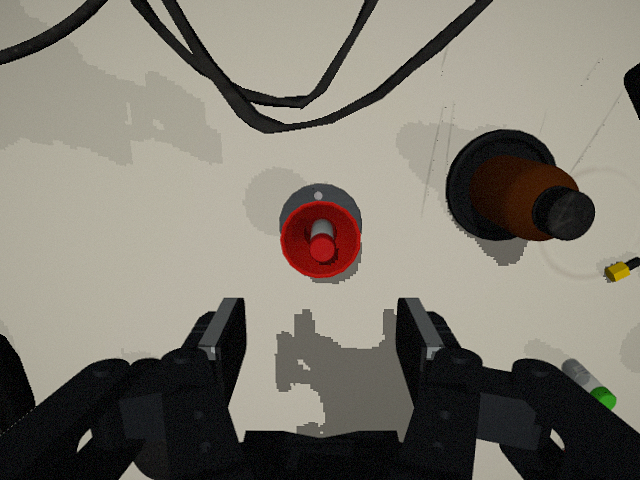

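Red cap sits in the funnel at (322,249). I'll check its depth with the side view, then go to the blue vial.

Emit:
{"op": "servo_tool", "data": {
  "hand": [0.3,0.3,0.3,0.3,0.3,0.3,0.3,0.3,0.3,0.3],
  "offset": [
    [0,-0.5,0.5],
    [0,-1.1,1.0],
    [0,-1.7,1.6],
    [0,-2.3,2.1],
    [0,-2.8,2.6],
    [0,-3.1,2.9],
    [0,-3.15,2.94],
    [0,-3.15,2.94],
    [0,-3.15,2.94],
    [0,-3.15,2.94]
  ],
  "rot": [
    [0,0,0],
    [0,0,0],
    [0,0,0],
    [0,0,0],
    [0,0,0],
    [0,0,0],
    [0,0,0],
    [0,0,0],
    [0,0,0],
    [0,0,0]
  ]
}}

```text
t: 11.63
tcp_pos: [0.435, 0.1192, 0.161]
orientation: [1.209, 1.209, -1.208]
contact_force: [1.2, 0.2, -0.6]
opening: 0.0557
```

```bash
python3 - <<'E'
from rig import arm
from h import *
d=arm.get_image("wrist");s=arm.get_image("side")
a=cv2.resize(s["image"][255:345,180:330,::-1],None,fx=3.2,fy=3.2,interpolation=cv2.INTER_CUBIC)
w=cv2.resize(d["image"][:,:,::-1],(480,360)); cv2.imwrite("pics/c7.png",np.vstack([a[:,:480],w]))
st=arm.state();print(st["tcp_pos"],st["opening"],proj(d,[.4338,.1185,.048]))
for b in blobs(d["image"],BLUE,(0,0,640,480),60): print(b)
print("side cap top",proj(s,[.56,.2365,.053]),proj(s,[.56,.2365,.042]))
E
```

```text
[0.43470805 0.11910167 0.16089546] 0.055305649504760246 [322.52624909 244.20204827]
([310, 231, 25, 27, 553], [321.82, 244.15])
side cap top [237.07018855 283.55015089] [237.36498325 288.90808596]
```

View pics/c7.png

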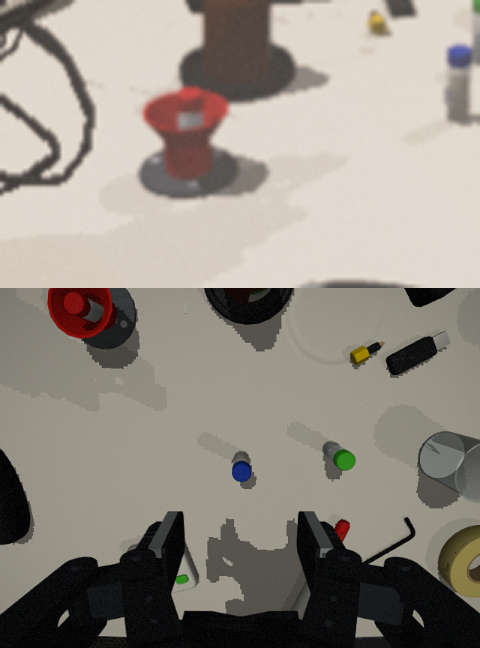

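Side view: the red cap top is at crop (188,89) against an expected (183,91), so it's seated. The wrist view matches the blue cap at (322,244). Descending on blue.

Emit:
{"op": "servo_tool", "data": {
  "hand": [0.3,0.3,0.3,0.3,0.3,0.3,-0.9,-0.9,-0.9,-0.9],
  "offset": [
    [0.8,0,0],
    [1.6,0,0],
    [2.4,0,0],
    [2.85,0,0],
    [3,0,0],
    [3,0,0],
    [3,0,0],
    [3,0,0],
    [3,0,0],
    [3,0,0]
  ],
  "rot": [
    [0,0,0],
    [0,0,0],
    [0,0,0],
    [0,0,0],
    [0,0,0],
    [0,0,0],
    [0,0,0],
    [0,0,0],
    [0,0,0],
    [0,0,0]
  ],
  "newtons": 25
}}

```text
t: 12.57
tcp_pos: [0.4349, 0.1187, 0.0421]
orientation: [1.21, 1.208, -1.207]
contact_force: [-0.1, 1.1, 6.4]
opening: 0.0146
```

Emit:
{"op": "servo_tool", "data": {
  "hand": [-0.9,-0.9,-0.9,-0.9],
  "offset": [
    [0,0,0],
    [0,0,0],
    [0,0,0],
    [0,0,0]
  ],
  "rot": [
    [0,0,0],
    [0,0,0],
    [0,0,0],
    [0,0,0]
  ]
}}

```text
t: 12.9
tcp_pos: [0.435, 0.1187, 0.0421]
orientation: [1.21, 1.208, -1.207]
contact_force: [-0.8, -0.1, 8.4]
opening: 0.0145
```

Emit:
{"op": "servo_tool", "data": {
  "hand": [-0.9,-0.9,-0.9,-0.9,-0.9,-0.9,-0.9,-0.9,-0.9,-0.9],
  "offset": [
    [-0.4,0,0],
    [-1.2,0,0],
    [-2.0,0,0],
    [-2.6,0.1,0.2],
    [-2.6,0.4,1.0],
    [-2.6,0.7,1.9],
    [-2.6,1.0,2.8],
    [-2.6,1.35,3.7],
    [-2.6,1.7,4.6],
    [-2.6,2.0,5.5]
  ],
  "rot": [
    [0,0,0],
    [0,0,0],
    [0,0,0],
    [0,0,0],
    [0,0,0],
    [0,0,0],
    [0,0,0],
    [0,0,0],
    [0,0,0],
    [0,0,0]
  ]
}}

```text
t: 13.73
tcp_pos: [0.5148, -0.1034, 0.1458]
orientation: [1.209, 1.208, -1.208]
contact_force: [-0.0, 1.1, -0.9]
opening: 0.0142
```

Emit:
{"op": "servo_tool", "data": {
  "hand": [-0.9,-0.9,-0.9,-0.9,-0.9,-0.9,-0.9,-0.9,-0.9],
  "offset": [
    [0,0.35,0.9],
    [0,0.65,1.7],
    [0,0.95,2.5],
    [0,1.2,3.2],
    [0,1.4,3.7],
    [0,1.5,4.0],
    [0,1.5,4.05],
    [0,1.5,4.05],
    [0,1.5,4.05]
  ],
  "rot": [
    [0,0,0],
    [0,0,0],
    [0,0,0],
    [0,0,0],
    [0,0,0],
    [0,0,0],
    [0,0,0],
    [0,0,0],
    [0,0,0]
  ]
}}

```text
t: 14.48
tcp_pos: [0.5739, -0.2626, 0.1452]
orientation: [1.209, 1.21, -1.209]
contact_force: [0.5, 0.8, 0.2]
opening: 0.0143
```

```bash
python3 - <<'E'
from rig import arm
from h import *
d=arm.get_image("wrist");cv2.imwrite("pics/w8.png",d["image"][:,:,::-1])
st=arm.state();print(st["tcp_pos"],st["opening"])
x,y,z=st["tcp_pos"]
print(goto(st,[.5745,-.2635,.066]),proj(d,[.5745,-.2635,.042]),"foot expected",proj(d,[x,y,z-.042]))
E
```

```text
[ 0.57399811 -0.262396    0.14523188] 0.014590164678242054
(array([1.98, 0.01, 0.03]), None) [323.02985546 246.0215278 ] foot expected [321.02823835 288.60643772]
```

View pics/w8.png

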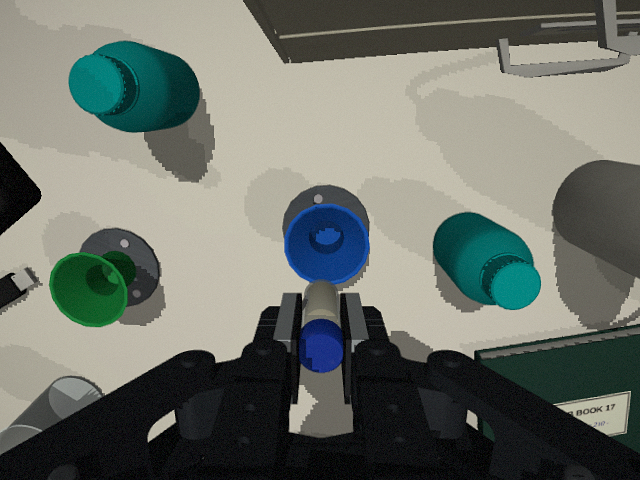

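Emit:
{"op": "servo_tool", "data": {
  "hand": [-0.9,-0.9,-0.9,-0.9,-0.9,-0.9,-0.9,-0.4,-0.3,-0.3],
  "offset": [
    [0.3,0.03,0.07],
    [0.9,0.03,0.07],
    [1.5,0.03,0.07],
    [1.9,0.03,0.07],
    [1.99,0.03,0.07],
    [1.99,0.03,0.07],
    [1.99,0.03,0.07],
    [1.99,0.03,0.07],
    [1.99,0.03,0.07],
    [1.99,0.03,0.07]
  ],
  "rot": [
    [0,0,0],
    [0,0,0],
    [0,0,0],
    [0,0,0],
    [0,0,0],
    [0,0,0],
    [0,0,0],
    [0,0,0],
    [0,0,0],
    [0,0,0]
  ]
}}

```text
t: 15.37
tcp_pos: [0.5758, -0.2664, 0.0664]
orientation: [1.209, 1.208, -1.208]
contact_force: [0.4, 0.3, -0.4]
opening: 0.0302
```

Emit:
{"op": "servo_tool", "data": {
  "hand": [-0.2,0,0,0,0.1,0.2,0.3,0.3],
  "offset": [
    [0,0,0],
    [-0.3,0,0],
    [-0.9,0,0],
    [-1.7,0,0],
    [-2.4,0,0],
    [-2.4,0,0],
    [-2.4,0,0],
    [-2.4,0,0]
  ],
  "rot": [
    [0,0,0],
    [0,0,0],
    [0,0,0],
    [0,0,0],
    [0,0,0],
    [0,0,0],
    [0,0,0],
    [0,0,0]
  ]
}}

```text
t: 16.03
tcp_pos: [0.5752, -0.2661, 0.1616]
orientation: [1.209, 1.209, -1.209]
contact_force: [0.4, 0.7, 0.2]
opening: 0.0558
```

```bash
python3 - <<'E'
from rig import arm
from h import *
d=arm.get_image("wrist");cv2.imwrite("pics/w9.png",d["image"][:,:,::-1])
st=arm.state();print(st["tcp_pos"],st["opening"])
print(goto(st,[.4437,.0362,.162]),proj(d,[.575,-.265,.053]),proj(d,[.575,-.265,.042]))
print([b for b in blobs(d["image"],GREEN,(0,0,640,480),100)], proj(d,[.5464,-.1216,.042]))
E
```

```text
[ 0.5749903  -0.26594671  0.16083609] 0.05544442159981072
(array([-0.02, -3.28, -7.55]), None) [319.59549996 244.66530377] [319.66256147 239.4629054 ]
[([60, 246, 74, 71, 3778], [96.81, 281.29])] [ 96.23199535 282.46029804]
```

View pics/w9.png

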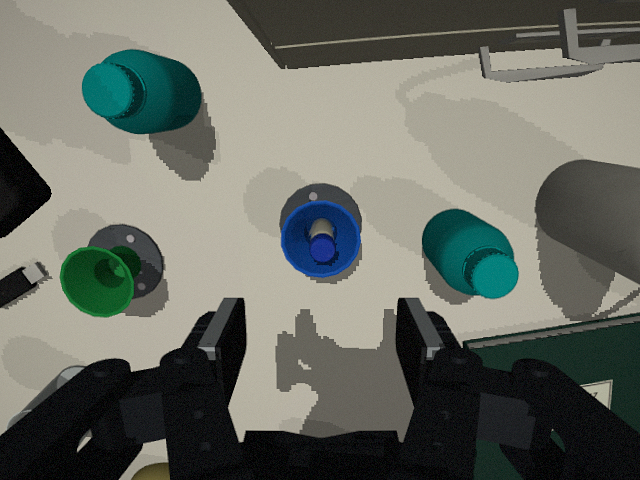

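Blue cap is in its funnel at (322,248). Next, the green vial.

Emit:
{"op": "servo_tool", "data": {
  "hand": [0.3,0.3,0.3,0.3,0.3,0.3,0.3,0.3,0.3,0.3],
  "offset": [
    [0,-0.3,-0.7],
    [0,-0.7,-1.6],
    [0,-1.1,-2.5],
    [0,-1.5,-3.4],
    [0,-1.9,-4.3],
    [0,-2.3,-5.2],
    [0,-2.7,-6.1],
    [0,-3.0,-6.9],
    [0,-3.2,-7.4],
    [0,-3.28,-7.55]
  ],
  "rot": [
    [0,0,0],
    [0,0,0],
    [0,0,0],
    [0,0,0],
    [0,0,0],
    [0,0,0],
    [0,0,0],
    [0,0,0],
    [0,0,0],
    [0,0,0]
  ]
}}

```text
t: 16.92
tcp_pos: [0.4424, 0.038, 0.1607]
orientation: [1.206, 1.212, -1.209]
contact_force: [-0.4, -0.6, 0.9]
opening: 0.0556
```

Emit:
{"op": "servo_tool", "data": {
  "hand": [0.3,0.3],
  "offset": [
    [0,0,0],
    [0,0,0]
  ],
  "rot": [
    [0,0,0],
    [0,0,0]
  ]
}}

```text
t: 17.08
tcp_pos: [0.4444, 0.0353, 0.1612]
orientation: [1.208, 1.21, -1.209]
contact_force: [0.1, -0.7, 0.6]
opening: 0.0558
```

```bash
python3 - <<'E'
from rig import arm
from h import *
d=arm.get_image("wrist")
cv2.imwrite("pics/w10.png",d["image"][:,:,::-1])
st=arm.state();print(st["tcp_pos"],st["opening"],proj(d,[.4437,.0362,.048]))
for b in blobs(d["image"],GREEN,(0,0,640,480),60): print(b)
E
```

```text
[0.44461582 0.03496363 0.16122941] 0.055567189752848085 [319.9346231 243.1583999]
([559, 20, 81, 90, 4448], [603.14, 67.0])
([307, 230, 26, 28, 575], [319.79, 243.72])
```

View pics/w10.png

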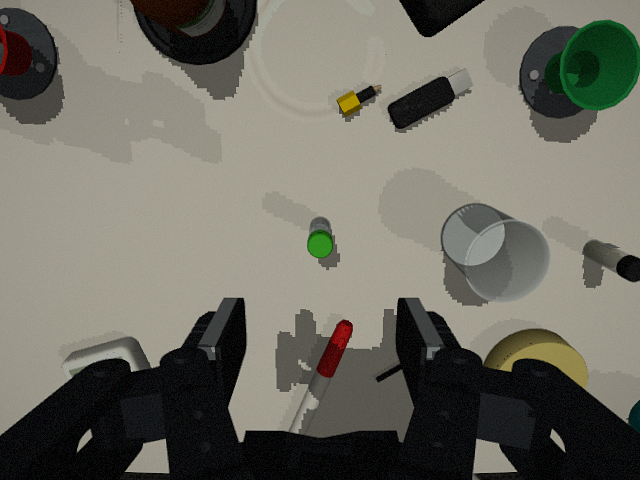

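Green cap at (320,244) matches the prediction (320,243), and the fingers clear the beaker at (495,250). Descending.

Emit:
{"op": "servo_tool", "data": {
  "hand": [0.3,0.3,0.3,0.3,0.3,0.3,-0.9,-0.9,-0.9,-0.9],
  "offset": [
    [0.8,0,0],
    [1.6,0,0],
    [2.4,0,0],
    [2.85,0,0],
    [3,0,0],
    [3,0,0],
    [3,0,0],
    [3,0,0],
    [3,0,0],
    [3,0,0]
  ],
  "rot": [
    [0,0,0],
    [0,0,0],
    [0,0,0],
    [0,0,0],
    [0,0,0],
    [0,0,0],
    [0,0,0],
    [0,0,0],
    [0,0,0],
    [0,0,0]
  ],
  "newtons": 25
}}

```text
t: 17.97
tcp_pos: [0.445, 0.0357, 0.0425]
orientation: [1.21, 1.208, -1.207]
contact_force: [-1.0, 0.5, 6.3]
opening: 0.0142
```

Emit:
{"op": "servo_tool", "data": {
  "hand": [-0.9,-0.9,-0.9,-0.9],
  "offset": [
    [0,0,0],
    [0,0,0],
    [0,0,0],
    [0,0,0]
  ],
  "rot": [
    [0,0,0],
    [0,0,0],
    [0,0,0],
    [0,0,0]
  ]
}}

```text
t: 18.3
tcp_pos: [0.445, 0.0358, 0.0425]
orientation: [1.21, 1.208, -1.207]
contact_force: [-0.9, -0.5, 7.8]
opening: 0.0144
```

Emit:
{"op": "servo_tool", "data": {
  "hand": [-0.9,-0.9,-0.9,-0.9,-0.9,-0.9,-0.9,-0.9,-0.9,-0.9],
  "offset": [
    [-0.4,0,0],
    [-1.2,0,0],
    [-2.0,0,0],
    [-2.6,0.2,0.3],
    [-2.6,0.7,1.1],
    [-2.6,1.3,2.0],
    [-2.6,1.9,2.9],
    [-2.6,2.4,3.6],
    [-2.6,2.55,3.93],
    [-2.6,2.55,3.93]
  ],
  "rot": [
    [0,0,0],
    [0,0,0],
    [0,0,0],
    [0,0,0],
    [0,0,0],
    [0,0,0],
    [0,0,0],
    [0,0,0],
    [0,0,0],
    [0,0,0]
  ]
}}

```text
t: 19.13
tcp_pos: [0.5473, -0.124, 0.1457]
orientation: [1.211, 1.207, -1.21]
contact_force: [-0.6, -0.0, -0.4]
opening: 0.0143
```

Emit:
{"op": "servo_tool", "data": {
  "hand": [-0.9,-0.9,-0.9],
  "offset": [
    [0,0,0],
    [0,0,0],
    [0,0,0]
  ],
  "rot": [
    [0,0,0],
    [0,0,0],
    [0,0,0]
  ]
}}

```text
t: 19.38
tcp_pos: [0.5456, -0.1202, 0.1456]
orientation: [1.208, 1.21, -1.208]
contact_force: [-0.0, -0.2, 0.4]
opening: 0.0145
```

```bash
python3 - <<'E'
from rig import arm
from h import *
d=arm.get_image("wrist");cv2.imwrite("pics/w11.png",d["image"][:,:,::-1])
st=arm.state();print(st["tcp_pos"],st["opening"])
x,y,z=st["tcp_pos"]
print(goto(st,[.5468,-.1217,.066]),proj(d,[.5468,-.1217,.042]),"foot expected",proj(d,[x,y,z-.042]))
E
```

```text
[ 0.54579966 -0.12029855  0.14570041] 0.01418100356936547
(array([1.99, 0.03, 0.04]), None) [324.05320126 244.82197974] foot expected [321.71176757 288.45888092]
```

View pics/w11.png

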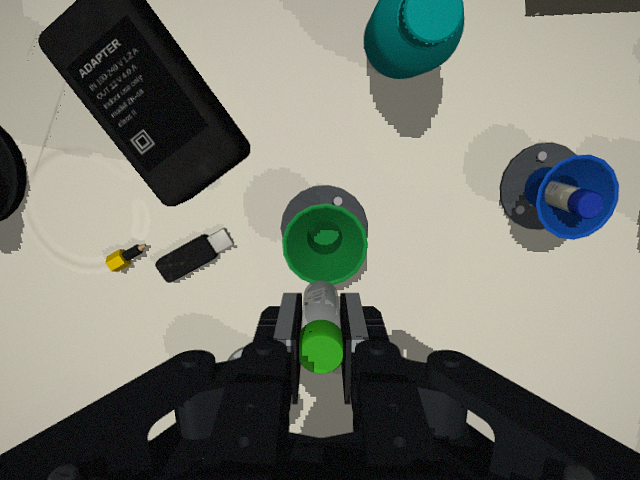

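Emit:
{"op": "servo_tool", "data": {
  "hand": [-0.9,-0.9,-0.9,-0.9,-0.9,-0.9,-0.9,-0.4,-0.3,-0.3],
  "offset": [
    [0.3,0.03,0.04],
    [0.9,0.03,0.04],
    [1.5,0.03,0.04],
    [1.9,0.03,0.04],
    [1.99,0.03,0.04],
    [1.99,0.03,0.04],
    [1.99,0.03,0.04],
    [1.99,0.03,0.04],
    [1.99,0.03,0.04],
    [1.99,0.03,0.04]
  ],
  "rot": [
    [0,0,0],
    [0,0,0],
    [0,0,0],
    [0,0,0],
    [0,0,0],
    [0,0,0],
    [0,0,0],
    [0,0,0],
    [0,0,0],
    [0,0,0]
  ]
}}

```text
t: 20.27
tcp_pos: [0.5478, -0.1231, 0.0667]
orientation: [1.209, 1.208, -1.208]
contact_force: [1.3, 0.3, -0.4]
opening: 0.0301
```

Emit:
{"op": "servo_tool", "data": {
  "hand": [-0.2,0,0,0,0.1,0.2,0.3,0.3],
  "offset": [
    [0,0,0],
    [-0.3,0,0],
    [-0.9,0,0],
    [-1.7,0,0],
    [-2.4,0,0],
    [-2.4,0,0],
    [-2.4,0,0],
    [-2.4,0,0]
  ],
  "rot": [
    [0,0,0],
    [0,0,0],
    [0,0,0],
    [0,0,0],
    [0,0,0],
    [0,0,0],
    [0,0,0],
    [0,0,0]
  ]
}}

```text
t: 20.93
tcp_pos: [0.5471, -0.123, 0.162]
orientation: [1.209, 1.209, -1.209]
contact_force: [-0.9, 0.3, -0.2]
opening: 0.0553
```

```bash
python3 - <<'E'
from rig import arm
from h import *
d=arm.get_image("wrist");cv2.imwrite("pics/w12.png",d["image"][:,:,::-1])
st=arm.state();print(st["tcp_pos"],st["opening"])
print(proj(d,[.5468,-.1217,.053]))
s=arm.get_image("side");im=s["image"][:,:,::-1]
z=lambda x,y:cv2.resize(im[y:y+60,x:x+80],(400,300),interpolation=cv2.INTER_CUBIC)
cv2.imwrite("pics/s12.png",np.vstack([np.hstack([z(200,265),z(270,210)]),np.hstack([z(280,185),z(225,240)])]))
for n,X in [("r",(.5595,.2365)),("g",(.5468,-.122)),("b",(.575,-.265))]: print(n,proj(s,[*X,.053]),proj(s,[*X,.043]))
E
```

```text
[ 0.54693836 -0.12284901  0.16135978] 0.05573053069732511
[319.29737601 244.73299689]
r [237.31774401 283.59399076] [237.5847835  288.46760347]
g [309.26921389 221.50133491] [309.23094101 225.27976962]
b [316.8030603  203.73381005] [316.74708794 207.17492717]
```

View pics/w12.png

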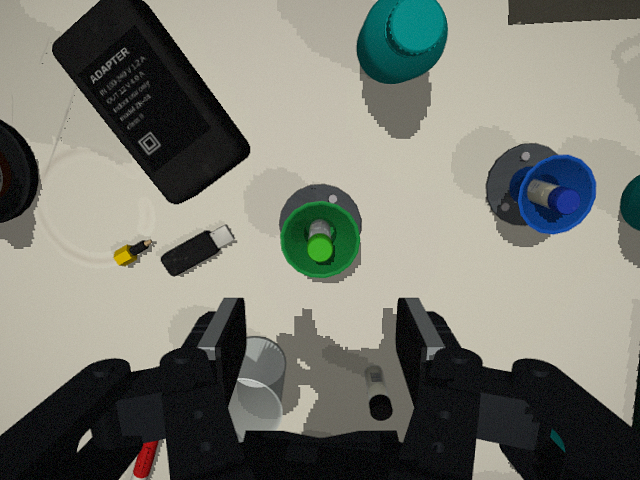

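View pics/s12.png

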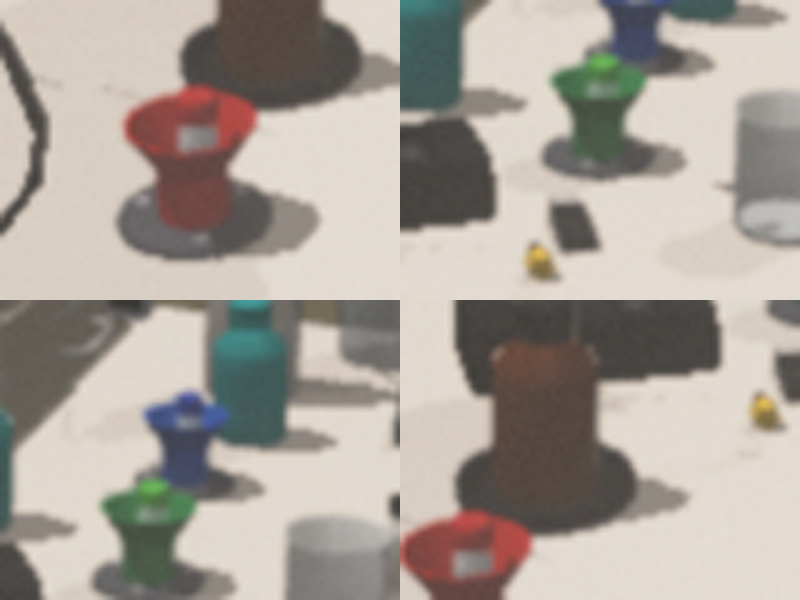

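All three caps are at seated height in the side view. Cap tops are red (239,282), green (311,221) and blue (318,203), against expected (237,284), (309,222) and (317,204). The bottle stands in the dish and the gripper is clear of everything. Letting things settle briefly, then a last bottle and bystander check before handing in.

Emit:
{"op": "servo_tool", "data": {
  "hand": [0.3,0.3,0.3,0.3,0.3,0.3],
  "offset": [
    [-0.4,-0.5,0],
    [-0.8,-1,0],
    [-1,-1.5,0],
    [-1,-1.5,0],
    [-1,-1.5,0],
    [-1,-1.5,0]
  ],
  "rot": [
    [0,0,0],
    [0,0,0],
    [0,0,0],
    [0,0,0],
    [0,0,0],
    [0,0,0]
  ]
}}

```text
t: 21.53
tcp_pos: [0.4877, -0.123, 0.2013]
orientation: [1.209, 1.21, -1.209]
contact_force: [-0.5, -0.4, -0.1]
opening: 0.0555
```

```bash
python3 - <<'E'
from rig import arm
from h import *
s=arm.get_image("side");d=arm.get_image("wrist")
print("black vial exp",proj(d,[.4264,-.1627,.048]),"beaker rim exp",proj(d,[.4351,-.0723,.061]))
cv2.imwrite("pics/f.png",np.hstack([cv2.resize(d["image"],(400,300)),cv2.resize(s["image"],(400,300))])[:,:,::-1])
E
```

```text
black vial exp [375.86034767 307.12810056] beaker rim exp [248.50241947 303.7596787 ]
```

View pics/f.png

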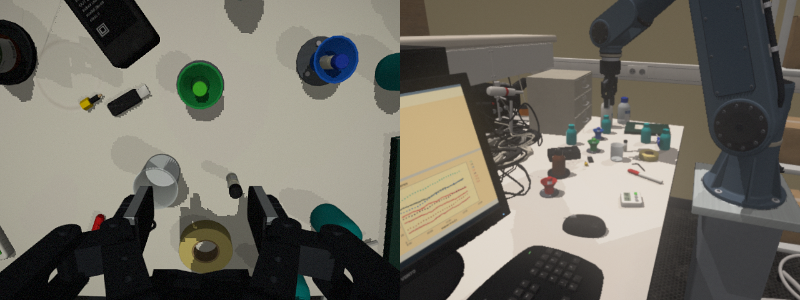

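Black vial at (235,190)·1.6 = (376,304) and beaker at about (163,185)·1.6, both unmoved. Handing in.

```bash
python3 - <<'E'
from rig import arm
print(arm.finish_job())
E
```

```text
the job is handed in; nothing more can be done
None
```

I put the brown bottle upright in the dish and lowered the red, blue and green vials, in that order, into their own wells. I handed the job in at about 22 s of the 96 s allowed; the system gives no verdict.

- **Vials:** in the side view, all three cap tops were within about 2.5 px of where a fully seated vial should show. The red one was furthest off, by about 3 mm, so it probably leans slightly within the well's play. That should still be inside the limits.
- **Bottle:** its cap was within about 1.5 px of the prediction for a bottle upright at the centre of the dish.
- **Bystanders:** the black-capped vial was where it started, and the beaker appeared to be too. I checked the black vial against its predicted position and the beaker only by eye.
- **Gripper:** it was raised well clear of everything, with no contact force beyond sensor noise, when I handed in.

No check failed. The blue well was about 2 mm from my first measurement, and I corrected for that before lowering the vial.

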